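# Put returned bearings back into their stock bins

## Robot

A 6-joint arm with a two-finger parallel gripper is mounted at the origin on the work surface. World frame = base frame: x ahead of the robot, y to its left, z up, the work surface at z = 0. Lengths are in m, angles in rad, forces in N, time in s.
With the tool pointing down it reaches from about 0.325 to 1 m from the base axis. Payload 5.1 kg.
Tool frame: the origin (TCP) lies at the very end of the fingers, on their centre line; the grasp point (between the pads) lies 19 mm behind it; z points along the fingers, y is the line along which they close (so a half turn about z gives the same grasp; the last joint's range is limited). The gripper opens to 85 mm and grips with 20 to 120 N. Pads are 22 mm wide; open, the fingers measure 114 mm over their backs; the gripper's body (76 mm by 85 mm) begins 54 mm behind the grasp point. The pads swing forward as they close: fully open they stand 13 mm farther back than shut.
Start: joints at [1.158, 0.124, 1.65, -0, 1.367, -0.083], TCP at [0.211, 0.615, 0.197] pointing down, gripper open.
Joint ranges: [-2.61, 2.61], [-1.02, 2.33], [0.03, 2.71], [-1.35, 4.49], [0.32, 2.68], [-2.91, 2.91]. Speed limits (rad/s): [2.57, 2.57, 3.14, 3.14, 3.14, 3.14].

## Interface

Orientations are given as a unit quaternion [x, y, z, w].
In Python, from station import r, optics gives the robot as it stands.
- The arm moves only by the tool send_rows, never from a script. Its argument "rows" is a list of rows, each an object with "dp": the shift along the tool's x, y, z in cm, a list of three; "rotation": the turn, a rotation vector about the tool's x, y, z in degrees, a list of three; "gripper": the finger opening in cm, from 0 to 8.54. A call has 1 to 12 rows; each row is the pose to reach, as a shift and turn from the pose commanded when the call began, along the tool's axes at that moment; what a row does not reach only later rows make up. A row lasts 1/12 s, in which the tool goes at most 41.7 mm and 7.16 degrees, less where a joint would pass 70% of its speed; a pose out of reach is approached as far as the arm can. A call with a gripper value outside its range is refused whole. The fingers move at their own pace and stop on an object; "newtons" is the grip in N (left out, the last holds). Time passes only in rows, so rows that repeat a pose let the fingers close. It gives the time, the measured TCP pose, the force, the opening and the grip force at its end, in the units of the state.
- r.read_state(): the state, without advancing time (a new reading comes with each control period).
- optics.read_camera(name): name is "scene" or "top" or "wrist"; returns the picture (400x640x3 uint8, red, green, blue); there is no depth.
- optics.camera_model(name): a dict with "mtx" (3x3 intrinsics, pixels), "world_to_cam" (4x4, takes a point from world to camera coordinates). Camera axes: x right, y up, looking along -z (the intrinsics and any distortion apply to the point x, -y, -z); pixel columns grow to the right and rows downward; lengths in m; the calibration is good to about 2 mm. A picture is of the moment at which its call begins: read the wrist's pose just before it. camera_model takes no time and is no camera call; for the wrist camera it gives the pose at the moment of the call.
- r.close_job(): hands the job in; it is judged then, once.
The state is a dict: "clock": time; "joint_pos": joint angles; "qvel": joint speeds; "tau": joint torques, N m; "position": TCP position; "ee_rot": TCP orientation; "ft_force": force on the tool from outside, world axes, zero at the start; "torque": the same for the moment, N m; "gripper_width": opening from 0.0 (shut) to 1.0 (fully open); "grip_force": force on a finger pad.
Only numpy, scipy, OpenCV 4.12 (cv2) and the standard library are available. Lean on these libraries where they do the work, as an engineer would, in place of code of your own. Each camera call takes 0.05 s, during which the arm holds its last target. There are 200 camera calls.

## Task

Put the four returned bearings away: pick each one out of the returns tray and set it down, not dropped, flat and the same way up, on the free floor of the cardboard bin that already holds its own kind, in front of the stock there. The belt pulley in the tray and the oil filter beside it are not bearings: leave them where they are.

Things in the scene. Friction and masses are not known exactly. Their poses are not given: they have to be found in the camera images.
- bearing_small: Smallest bearing: sealed ball bearing (black seal between two steel rings), outside diameter 40 mm, bore 17, 12 mm thick, about 65 g. Lies flat in the tray's row. Origin: centre of its underside; z up, its axis. The four bearings and the pulley lie in one straight row, 68 mm centre to centre (+-3 mm; up to 6 mm off the line), so neighbours are as little as 3 mm apart: fingers fit only on the two sides across the row.
- bearing_taper: Taper roller bearing: steel cup 52 mm across and 13 mm high, ring of slanted rollers, inner ring (38 mm across) 3 mm proud of the cup, 16 mm over all; bore 25; about 150 g. Lies flat in the tray's row. Origin: centre of its underside; z up, its axis. The tray's floor is 3 mm thick, on the counter.
- bearing_large: Open ball bearing, the widest: nine steel balls in a brass cage between two steel rings; outside diameter 62 mm, bore 25, 17 mm thick, about 230 g. Lies flat in the tray's row. Origin: centre of its underside; z up, its axis. Dark steel tray, inside 122 by 366 mm, lip 12 mm high, the row along its middle: about 30 mm from the widest piece to the lip.
- bearing_wheel: Wheel bearing, the tallest: plain steel cylinder, outside diameter 60 mm, 37 mm high, bore 30, black seal in its end face; about 420 g. Lies flat in the tray's row. Origin: centre of its underside; z up, its axis. The row runs along world y to within 0.1 rad or so.
- bin_small: Corrugated cardboard bin, one of four alike in a row, fixed, told apart by the stock standing fixed in it, centred at x +102 mm: a pile of three 40 mm sealed ball bearings, 36 mm high. Walls 3 mm; sides and back 45 mm high, front wall (-x, towards the robot) 25 mm, the sides slope down to it. Origin: on the underside, below the middle of the free floor before the stock; floor's upper face at z +3 mm.
- bin_taper: Corrugated cardboard bin, one of four alike in a row, fixed, told apart by the stock standing fixed in it, centred at x +102 mm: a pile of two 52 mm taper roller bearings, 32 mm high. Same bin and origin as bin_small: inner faces of the front wall at x -66 mm, of the side walls at y -66 and +66 mm, of the back wall at x +137 mm.
- bin_large: Corrugated cardboard bin, one of four alike in a row, fixed, told apart by the stock standing fixed in it, centred at x +102 mm: a pile of two 62 mm open ball bearings, 34 mm high. Same bin and origin as bin_small. The bins stand on a 3 mm rubber mat on the counter, so their floor is 6 mm above the counter.
- bin_wheel: Corrugated cardboard bin, one of four alike in a row, fixed, told apart by the stock standing fixed in it, centred at x +102 mm: one 60 mm wheel bearing, 37 mm high. Same bin and origin as bin_small.
- idler_pulley: Belt idler pulley, not a bearing: dark plastic wheel with rims, 62 mm across and 26 mm high, steel hub with a bolt head in the middle up to 31 mm. Lies in the row among the bearings and stays there. Origin: centre of its underside, z up.
- oil_filter: Spin-on oil filter, white steel can with a dark blue band, 66 mm across, 84 mm high, standing on the counter to the right (-y) of the tray; stays there. Origin: centre of its underside, z up.
Things that resemble listed ones, but are neither listed nor needed, are in the scene too. What is shaped like the bearing_small but green, purple or red is not meant.

How it is judged:
By the outcome, as a careful person would: the job done as asked, in the order asked, and still so for the second after the job is handed in, with the robot touching nothing.
It also fails if it takes over 96 s, if anything falls off the work surface, if the arm or the gripper's body presses on something with over 40 N, if the wrist force passes 120 N, or if a joint passes its speed limit or range.

## Working session

There is one attempt and no reset: what is moved stays moved. The work goes in short steps, Python scripts to look and compute and a tool call to move; the robot and the scene stay as the last step left them, time stands still between calls to the robot, and variables do not carry over. Pictures are saved under pics/ and viewed, at most 14 in all, crops included, and the job is handed in when it is done.

Besides the shell and the picture viewer there is one more tool, called after "Emit:" by a JSON object that holds its "method" and its "body". send_rows: Moves the arm, as the interface text tells. Its arguments: {"type":"object","properties":{"rows":{"type":"array"},"newtons":{"type":"number"}},"required":["rows"]}

```bash
mkdir -p pics; ls; python3 - <<'E'
from station import r, optics
import cv2
s=r.read_state(); print(s['clock'],s['position'],s['ee_rot'],s['gripper_width'])
for n in ("top","scene"):
    cv2.imwrite(f"pics/{n}0.png",optics.read_camera(n)[:,:,::-1])
    m=optics.camera_model(n); print(n,{k:v for k,v in m.items()})
E
```

```text
pics
0.0 [0.21023614 0.6143522  0.19604629] [ 1.64133697e-01  9.86437567e-01 -9.93222863e-04 -2.61860413e-04] 1.0002522737268842
top {'mtx': array([[497.61018221,   0.        , 328.83608442],
       [  0.        , 497.61018221, 192.40046278],
       [  0.        ,   0.        ,   1.        ]]), 'world_to_cam': array([[ 0.01615337, -0.99986561,  0.00279994, -0.08016062],
       [ 0.99633722,  0.01633142,  0.08393709, -0.47221958],
       [-0.08397153,  0.00143382,  0.99646712, -1.1970477 ],
       [ 0.        ,  0.        ,  0.        ,  1.        ]])}
scene {'mtx': array([[406.89129976,   0.        , 319.82003747],
       [  0.        , 406.89129976, 199.88844455],
       [  0.        ,   0.        ,   1.        ]]), 'world_to_cam': array([[-0.77305711,  0.63416548,  0.01472571,  0.41911598],
       [-0.5359723 , -0.66542275,  0.51956353,  0.18348047],
       [ 0.33928808,  0.39375971,  0.85430492, -1.03580516],
       [ 0.        ,  0.        ,  0.        ,  1.        ]])}
```

View pics/top0.png

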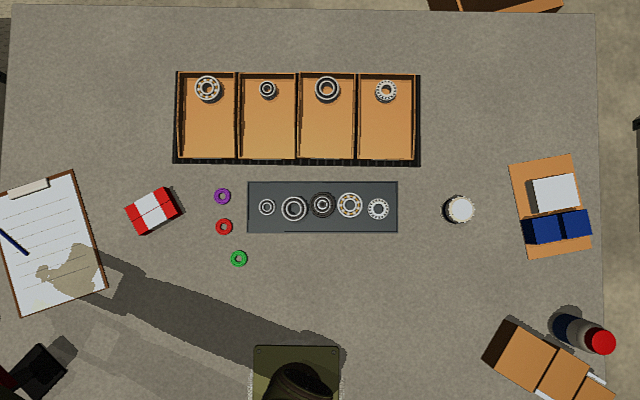

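View pics/scene0.png

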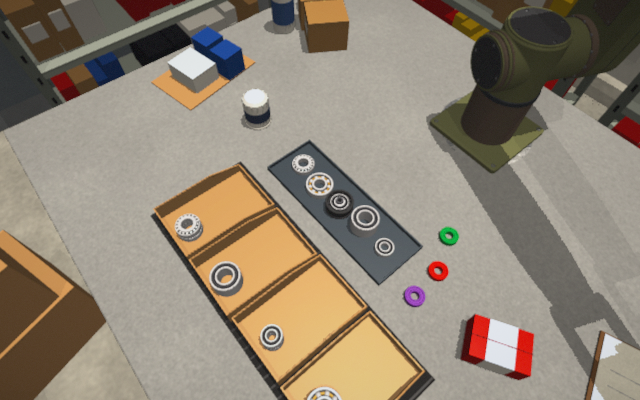

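The top view shows the tray row, left to right: small (267,207), wheel (294,208), pulley (322,205), large (350,205) and taper (378,208). The bins, left to right by their stock, are large (207,88), small (267,89), wheel (327,89) and taper (386,91). Possible mix-ups are the purple (222,196), red (224,226) and green (239,258) rings, the pulley (322,205) and the stock in the bins. I'll check the choice in a close crop.

```bash
python3 - <<'E'
import cv2
a=cv2.imread("pics/top0.png")
cv2.imwrite("pics/c1.png",cv2.resize(a[178:238,243:403],None,fx=5,fy=5,interpolation=cv2.INTER_CUBIC))
cv2.imwrite("pics/c2.png",cv2.resize(a[65:170,168:426],None,fx=3,fy=3,interpolation=cv2.INTER_CUBIC))
E
```

```text
(no output)
```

View pics/c1.png

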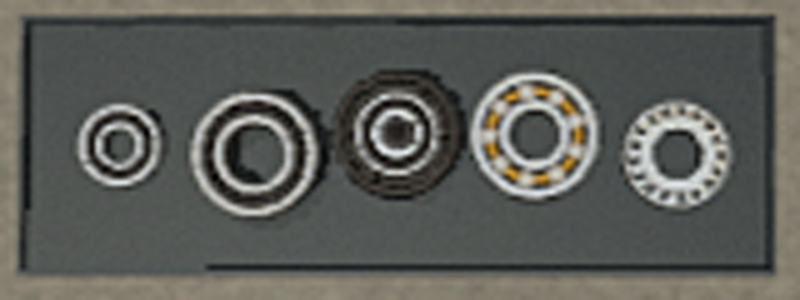

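View pics/c2.png

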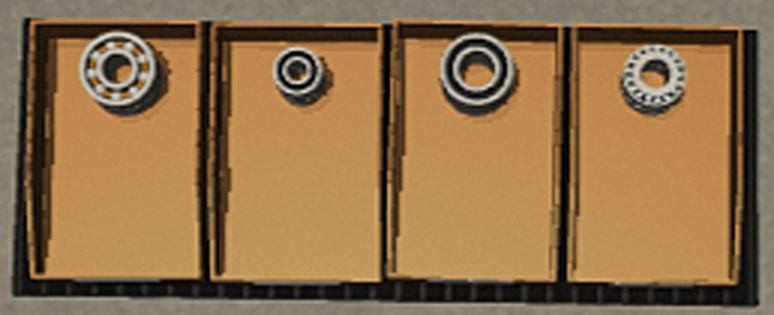

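c1 shows five clear rings at (119,145) small, (256,153) wheel, (398,133) pulley, (536,136) large and (678,154) taper. c2 shows the stock tops at (119,71) large, (297,71) small, (477,71) wheel and (654,74) taper, with the front wall along row ~280.

```bash
cat > h.py <<'E'
import numpy as np, cv2
from station import r, optics
from scipy.spatial.transform import Rotation as R
def ray(m,u,v,z):
    T=m['world_to_cam'];Rm=T[:3,:3];c=-Rm.T@T[:3,3];K=m['mtx']
    d=Rm.T@np.array([(u-K[0,2])/K[0,0],-(v-K[1,2])/K[1,1],-1])
    return c+d*(z-c[2])/d[2]
def pix(m,p):
    q=m['world_to_cam']@np.append(p,1);K=m['mtx']
    return K[0,0]*q[0]/-q[2]+K[0,2],-K[1,1]*q[1]/-q[2]+K[1,2]
def togo(p,yaw=None):  # cm in tool axes to world point, turn about tool z
    s=r.read_state();Q=R.from_quat(s['ee_rot'])
    y=Q.as_matrix()[:,1]; print('pos',s['position'].round(4),'yaxis',y.round(3),'dp',(Q.inv().apply(np.array(p)-s['position'])*100).round(2))
E
python3 - <<'E'
from h import *
m=optics.camera_model("top")
for n,u,v,z in [("small",119,145,.015),("wheel",256,153,.040),("pulley",398,133,.034),("large",536,136,.020),("taper",678,154,.019)]:
    print(n,ray(m,243+(u+.5)/5-.5,178+(v+.5)/5-.5,z).round(4))
for n,u,v,z in [("L",119,71,.040),("S",297,71,.042),("W",477,71,.043),("T",654,74,.038),("fl",37,277,.028),("fr",738,283,.028),("bl",32,22,.048),("br",740,28,.048)]:
    print(n,ray(m,168+(u+.5)/3-.5,65+(v+.5)/3-.5,z).round(4))
s=r.read_state();print(R.from_quat(s['ee_rot']).as_matrix().round(3), s['joint_pos'])
w=optics.camera_model('wrist');print(w);T=w['world_to_cam'];print(-T[:3,:3].T@T[:3,3])
E
```

```text
small [0.4365 0.0798 0.015 ]
wheel [0.4324 0.011  0.04  ]
pulley [ 0.4435 -0.0569  0.034 ]
large [ 0.4439 -0.1241  0.02  ]
taper [ 0.4363 -0.1936  0.019 ]
L [0.7224 0.2289 0.04  ]
S [0.7243 0.0836 0.042 ]
W [ 0.7265 -0.063   0.043 ]
T [ 0.7279 -0.2077  0.038 ]
fl [0.5536 0.2924 0.028 ]
fr [ 0.5581 -0.2785  0.028 ]
bl [0.7595 0.299  0.048 ]
br [ 0.7643 -0.2763  0.048 ]
[[-0.946  0.324 -0.001]
 [ 0.324  0.946 -0.002]
 [ 0.    -0.002 -1.   ]] [ 1.15841601e+00  1.24471238e-01  1.65154298e+00  1.53661151e-05
  1.36751285e+00 -8.25760159e-02]
{'mtx': array([[348.30824992,   0.        , 316.15807051],
       [  0.        , 348.30824992, 196.29276547],
       [  0.        ,   0.        ,   1.        ]]), 'world_to_cam': array([[ 0.3242227 ,  0.9459794 , -0.00161528, -0.65042458],
       [-0.9139234 ,  0.31279424, -0.25865767,  0.03266639],
       [-0.24417958,  0.08533892,  0.9659677 , -0.3776787 ],
       [ 0.        ,  0.        ,  0.        ,  1.        ]])}
[0.14851557 0.63730109 0.37222422]
```

Emit:
{"method": "send_rows", "body": {"rows": [{"dp": [-38.7,-43.2,4.7],"rotation": [0,0,71.1],"gripper": 5.6},{"dp": [-38.7,-43.2,4.7],"rotation": [0,0,71.1],"gripper": 5.6},{"dp": [-38.7,-43.2,4.7],"rotation": [0,0,71.1],"gripper": 5.6},{"dp": [-38.7,-43.2,4.7],"rotation": [0,0,71.1],"gripper": 5.6},{"dp": [-38.7,-43.2,4.7],"rotation": [0,0,71.1],"gripper": 5.6},{"dp": [-38.7,-43.2,4.7],"rotation": [0,0,71.1],"gripper": 5.6},{"dp": [-38.7,-43.2,4.7],"rotation": [0,0,71.1],"gripper": 5.6},{"dp": [-38.7,-43.2,4.7],"rotation": [0,0,71.1],"gripper": 5.6},{"dp": [-38.7,-43.2,4.7],"rotation": [0,0,71.1],"gripper": 5.6},{"dp": [-38.7,-43.2,4.7],"rotation": [0,0,71.1],"gripper": 5.6},{"dp": [-38.7,-43.2,4.7],"rotation": [0,0,71.1],"gripper": 5.6},{"dp": [-38.7,-43.2,4.7],"rotation": [0,0,71.1],"gripper": 5.6}], "newtons": 50}}

```text
clock: 1.1
position: [0.4049, 0.1541, 0.1566]
ee_rot: [0.707, 0.707, 0.0, 0.0]
ft_force: [1.6, -0.1, 0.3]
gripper_width: 0.656
grip_force: 0.0
```

Emit:
{"method": "send_rows", "body": {"rows": [{"dp": [-6,2.5,0],"rotation": [0,0,0],"gripper": 5.6},{"dp": [-6,2.5,0],"rotation": [0,0,0],"gripper": 5.6},{"dp": [-6,2.5,0],"rotation": [0,0,0],"gripper": 5.6},{"dp": [-6,2.5,0],"rotation": [0,0,0],"gripper": 5.6},{"dp": [-6,2.5,0],"rotation": [0,0,0],"gripper": 5.6}]}}

```text
clock: 1.52
position: [0.4295, 0.0964, 0.1566]
ee_rot: [0.707, 0.707, -0.0, -0.0]
ft_force: [0.5, 0.4, 0.2]
gripper_width: 0.658
grip_force: 0.0
```

```bash
python3 - <<'E'
from h import *
togo([.4365,.0798,.100])
w=optics.camera_model('wrist'); a=optics.read_camera('wrist')[:,:,::-1]
cv2.imwrite("pics/w1.png",a)
for n,p in dict(small=(.4365,.0798,.015),wheel=(.4324,.011,.04),large=(.4439,-.1241,.02),binS=(.6223,.0823,.006)).items(): print(n,np.round(pix(w,p),1))
E
```

```text
pos [0.4295 0.0964 0.1566] yaxis [ 1.    -0.    -0.001] dp [-1.66  0.7   5.66]
small [323.9 194.6]
wheel [319.6 273.4]
large [329.8 378.3]
binS [516.2 189.7]
```

View pics/w1.png

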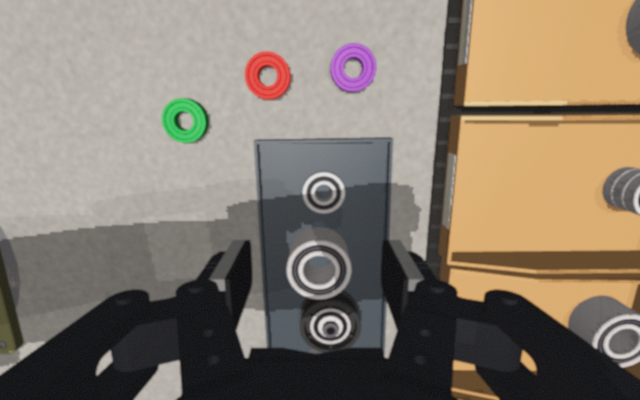

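The wrist view shows the small bearing at (324,192) against a predicted (324,195), and the wheel at (319,269) against (320,273). They agree within about 2 mm, the real y being slightly larger.

Emit:
{"method": "send_rows", "body": {"rows": [{"dp": [-1.55,0.7,4],"rotation": [0,0,0],"gripper": 5.6},{"dp": [-1.55,0.7,8],"rotation": [0,0,0],"gripper": 5.6},{"dp": [-1.55,0.7,11],"rotation": [0,0,0],"gripper": 5.6},{"dp": [-1.55,0.7,13],"rotation": [0,0,0],"gripper": 5.6},{"dp": [-1.55,0.7,14],"rotation": [0,0,0],"gripper": 5.6},{"dp": [-1.55,0.7,14],"rotation": [0,0,0],"gripper": 5.6},{"dp": [-1.55,0.7,14],"rotation": [0,0,0],"gripper": 5.6},{"dp": [-1.55,0.7,14],"rotation": [0,0,0],"gripper": 5.6}]}}

```text
clock: 2.23
position: [0.4385, 0.0812, 0.0188]
ee_rot: [0.707, 0.708, 0.001, 0.001]
ft_force: [-0.5, -0.0, 1.1]
gripper_width: 0.656
grip_force: 0.0
```

Emit:
{"method": "send_rows", "body": {"rows": [{"dp": [0,-0.1,0.7],"rotation": [0,0,0],"gripper": 5.6},{"dp": [0,-0.1,1.2],"rotation": [0,0,0],"gripper": 5.6},{"dp": [0,-0.1,1.2],"rotation": [0,0,0],"gripper": 5.6},{"dp": [0,-0.1,1.2],"rotation": [0,0,0],"gripper": 3.2},{"dp": [0,-0.1,1.2],"rotation": [0,0,0],"gripper": 3.2},{"dp": [0,-0.1,1.2],"rotation": [0,0,0],"gripper": 3.2},{"dp": [0,-0.1,1.2],"rotation": [0,0,0],"gripper": 3.2},{"dp": [0,-0.1,1.2],"rotation": [0,0,0],"gripper": 3.2},{"dp": [0,-0.1,1.2],"rotation": [0,0,0],"gripper": 3.2}]}}

```text
clock: 2.98
position: [0.436, 0.0806, 0.005]
ee_rot: [0.707, 0.707, 0.0, 0.0]
ft_force: [0.0, 0.0, 0.8]
gripper_width: 0.373
grip_force: 0.0
```

```bash
python3 - <<'E'
from h import *
w=optics.camera_model('wrist'); a=optics.read_camera('wrist')[:,:,::-1]
s=r.read_state();print(s['position'],s['gripper_width'],s['grip_force'],s['ft_force'])
cv2.imwrite("pics/w2.png",a)
E
```

```text
[0.43598567 0.08053834 0.00501874] 0.3765172122998677 0.0 [ 0.21098624 -0.86737528  0.22912837]
```

View pics/w2.png

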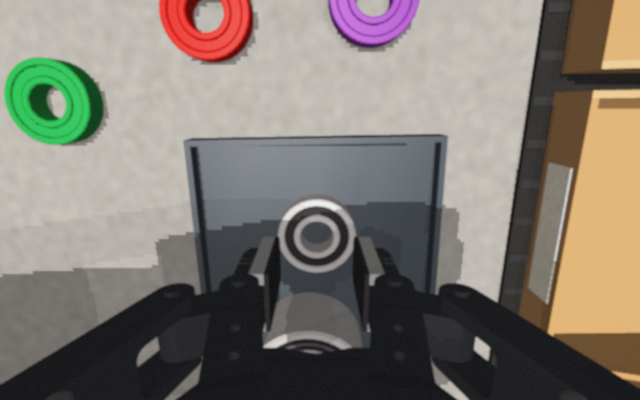

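The small bearing sits ahead of the fingers (+y), centred at (317,235). The finger pads closed just behind it.

```bash
python3 - <<'E'
from h import *
w=optics.camera_model('wrist'); print(ray(w,317,235,.015), ray(w,312,355,.04))
for z in (.005,.012,.02): print(np.round(pix(w,(.436,.0806,z)),1), np.round(pix(w,(.436-.016,.0806+.011,z)),1),np.round(pix(w,(.436+.016,.0806+.011,z)),1))
m=optics.camera_model('top'); a=optics.read_camera('top')[:,:,::-1]
E
```

```text
[0.43644225 0.08255919 0.015     ] [0.43402802 0.03115149 0.04      ]
[316.1 231.6] [285.9 212.1] [346.3 212.1]
[316.1 236.4] [284.8 216.3] [347.5 216.2]
[316.1 242.4] [283.3 221.4] [348.9 221.4]
```

```bash
python3 - <<'E'
from h import *
a=optics.read_camera('scene')[:,:,::-1]
m=optics.camera_model('scene')
for p in [(.436,.0806,.005),(.436,.0806,.024),(.436,.0806,.045),(.436,.0806,.078),(.42,.0806,.005),(.452,.0806,.005),(.4365,.0805,.003)]: print(p,np.round((np.array(pix(m,p))-[300,130])*5,0))
cv2.imwrite("pics/s2.png",cv2.resize(a[130:250,300:460],None,fx=5,fy=5,interpolation=cv2.INTER_CUBIC))
E
```

```text
(0.436, 0.0806, 0.005) [417. 591.]
(0.436, 0.0806, 0.024) [424. 572.]
(0.436, 0.0806, 0.045) [432. 550.]
(0.436, 0.0806, 0.078) [445. 513.]
(0.42, 0.0806, 0.005) [445. 569.]
(0.452, 0.0806, 0.005) [390. 613.]
(0.4365, 0.0805, 0.003) [416. 594.]
```

View pics/s2.png

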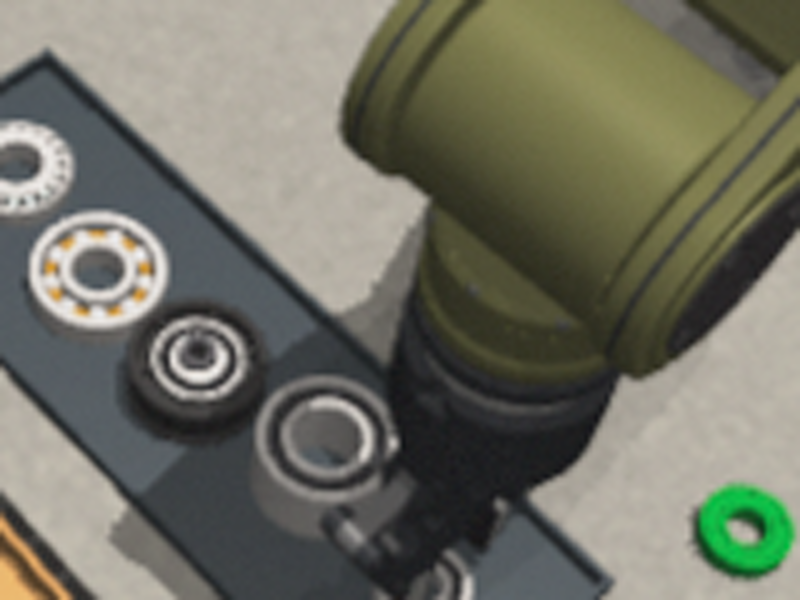

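The scene crop shows the bearing (about (440,585)) lying beyond and below the fingertips. The real tips sit higher than the nominal TCP. I'll open, go lower in small steps while watching the force, and close again.

Emit:
{"method": "send_rows", "body": {"rows": [{"dp": [0,0,0],"rotation": [0,0,0],"gripper": 5.2},{"dp": [0,0,0],"rotation": [0,0,0],"gripper": 5.2},{"dp": [0,0,0],"rotation": [0,0,0],"gripper": 5.2},{"dp": [0,0,0.3],"rotation": [0,0,0],"gripper": 5.2},{"dp": [0,0,0.6],"rotation": [0,0,0],"gripper": 5.2},{"dp": [0,0,0.8],"rotation": [0,0,0],"gripper": 5.2},{"dp": [0,0,0.8],"rotation": [0,0,0],"gripper": 5.2}]}}

```text
clock: 3.72
position: [0.4352, 0.0805, -0.0039]
ee_rot: [0.707, 0.707, -0.001, -0.0]
ft_force: [0.1, -0.2, -0.8]
gripper_width: 0.61
grip_force: 0.0
```

Emit:
{"method": "send_rows", "body": {"rows": [{"dp": [0,0,0],"rotation": [0,0,0],"gripper": 3.6},{"dp": [0,0,0],"rotation": [0,0,0],"gripper": 3.6},{"dp": [0,0,0],"rotation": [0,0,0],"gripper": 3.6},{"dp": [0,0,0],"rotation": [0,0,0],"gripper": 3.6},{"dp": [0,0,0],"rotation": [0,0,0],"gripper": 3.6}]}}

```text
clock: 4.13
position: [0.4361, 0.0806, -0.0029]
ee_rot: [0.707, 0.707, 0.0, 0.0]
ft_force: [-0.1, -0.2, -0.4]
gripper_width: 0.424
grip_force: 0.0
```

Emit:
{"method": "send_rows", "body": {"rows": [{"dp": [0,0,0],"rotation": [0,0,0],"gripper": 5.2},{"dp": [0,0,0],"rotation": [0,0,0],"gripper": 5.2},{"dp": [0,0,0],"rotation": [0,0,0],"gripper": 5.2},{"dp": [0,0,0.3],"rotation": [0,0,0],"gripper": 5.2},{"dp": [0,0,0.6],"rotation": [0,0,0],"gripper": 5.2},{"dp": [0,0,0.6],"rotation": [0,0,0],"gripper": 5.2},{"dp": [0,0,0.6],"rotation": [0,0,0],"gripper": 3.6},{"dp": [0,0,0.6],"rotation": [0,0,0],"gripper": 3.6},{"dp": [0,0,0.6],"rotation": [0,0,0],"gripper": 3.6},{"dp": [0,0,0.6],"rotation": [0,0,0],"gripper": 3.6},{"dp": [0,0,0.6],"rotation": [0,0,0],"gripper": 3.6}]}}

```text
clock: 5.05
position: [0.436, 0.0806, -0.009]
ee_rot: [0.707, 0.707, 0.0, 0.0]
ft_force: [0.2, -0.5, 0.4]
gripper_width: 0.422
grip_force: 0.0
```

```bash
python3 - <<'E'
from h import *
w=optics.camera_model('wrist'); a=optics.read_camera('wrist')[:,:,::-1]
cv2.imwrite("pics/w3.png",cv2.resize(a[180:350,220:420],None,fx=3.5,fy=3.5,interpolation=cv2.INTER_CUBIC))
for z in (.005,.015,.025,.035): print(z,[((np.array(pix(w,(.436+sx,.0806+dy,z)))-[220,180])*3.5).round(0) for sx in(-.018,.018) for dy in (.011,-.011)])
for z,rr,y in((.015,.02,.0812),): print([((np.array(pix(w,(.4365+rr*np.cos(t),y+rr*np.sin(t),z)))-[220,180])*3.5).round(0) for t in (0,1.57,3.14,4.71)])
E
```

```text
0.005 [array([208., 143.]), array([212., 286.]), array([464., 143.]), array([460., 286.])]
0.015 [array([200., 167.]), array([205., 319.]), array([472., 167.]), array([468., 319.])]
0.025 [array([191., 195.]), array([197., 355.]), array([481., 195.]), array([475., 355.])]
0.035 [array([182., 227.]), array([188., 396.]), array([490., 227.]), array([485., 396.])]
[array([488., 240.]), array([340.,  98.]), array([191., 240.]), array([339., 374.])]
```

View pics/w3.png

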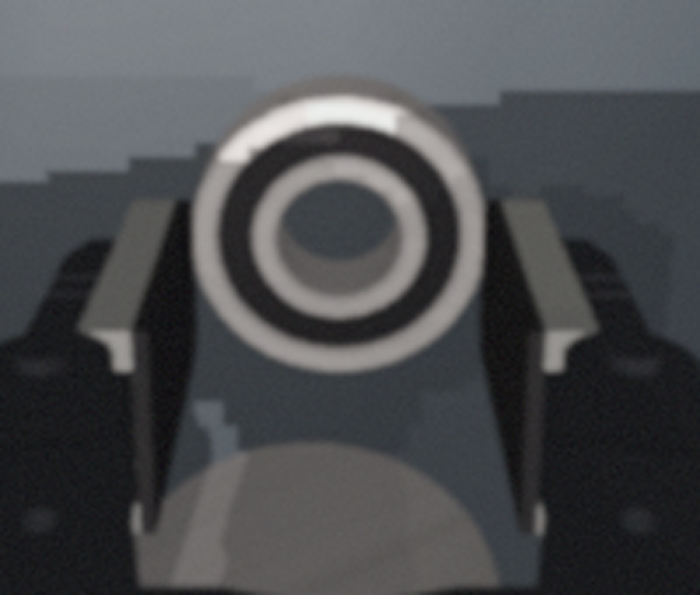

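The crop shows the pad tip corners at (188,200) and (487,200), i.e. real tips at z≈26 mm while the TCP reads -9 mm. So the true tips are about 34 mm short of the reported TCP, and I'll use that offset from here. The bearing is centred between the pads.

Emit:
{"method": "send_rows", "body": {"rows": [{"dp": [0,0,0],"rotation": [0,0,0],"gripper": 5.2},{"dp": [0,0,0],"rotation": [0,0,0],"gripper": 5.2},{"dp": [0,0,0],"rotation": [0,0,0],"gripper": 5.2},{"dp": [0,0,0.5],"rotation": [0,0,0],"gripper": 5.2},{"dp": [0,0,1.0],"rotation": [0,0,0],"gripper": 5.2},{"dp": [0,0,1.5],"rotation": [0,0,0],"gripper": 5.2},{"dp": [0,0,1.8],"rotation": [0,0,0],"gripper": 5.2},{"dp": [0,0,1.9],"rotation": [0,0,0],"gripper": 5.2},{"dp": [0,0,1.9],"rotation": [0,0,0],"gripper": 5.2}]}}

```text
clock: 5.85
position: [0.4354, 0.0805, -0.0287]
ee_rot: [0.707, 0.707, -0.001, -0.0]
ft_force: [0.5, 0.7, 0.1]
gripper_width: 0.609
grip_force: 0.0
```

Emit:
{"method": "send_rows", "body": {"rows": [{"dp": [0,0,0],"rotation": [0,0,0],"gripper": 3.4},{"dp": [0,0,0],"rotation": [0,0,0],"gripper": 3.4},{"dp": [0,0,0],"rotation": [0,0,0],"gripper": 3.4},{"dp": [0,0,0],"rotation": [0,0,0],"gripper": 3.4},{"dp": [0,0,0],"rotation": [0,0,0],"gripper": 3.4},{"dp": [0,0,0],"rotation": [0,0,0],"gripper": 3.4}], "newtons": 50}}

```text
clock: 6.35
position: [0.4364, 0.0806, -0.0277]
ee_rot: [0.707, 0.707, 0.0, 0.0]
ft_force: [1.1, -0.0, 2.1]
gripper_width: 0.44
grip_force: 50.3
```

Emit:
{"method": "send_rows", "body": {"rows": [{"dp": [0,0,-2],"rotation": [0,0,0],"gripper": 3.4},{"dp": [0,0,-5],"rotation": [0,0,0],"gripper": 3.4},{"dp": [0,0,-9],"rotation": [0,0,0],"gripper": 3.4},{"dp": [0.1,3,-9],"rotation": [0,0,0],"gripper": 3.4},{"dp": [0.1,7,-9],"rotation": [0,0,0],"gripper": 3.4},{"dp": [0.2,11,-9],"rotation": [0,0,0],"gripper": 3.4},{"dp": [0.2,15,-9],"rotation": [0,0,0],"gripper": 3.4},{"dp": [0.2,18,-9],"rotation": [0,0,0],"gripper": 3.4},{"dp": [0.2,18.6,-9],"rotation": [0,0,0],"gripper": 3.4},{"dp": [0.2,18.6,-9],"rotation": [0,0,0],"gripper": 3.4},{"dp": [0.2,18.6,-9],"rotation": [0,0,0],"gripper": 3.4}]}}

```text
clock: 7.27
position: [0.6207, 0.0825, 0.0608]
ee_rot: [0.707, 0.707, -0.001, -0.001]
ft_force: [-0.4, 0.4, 0.4]
gripper_width: 0.435
grip_force: 50.3
```

```bash
python3 - <<'E'
from h import *
w=optics.camera_model('wrist'); a=optics.read_camera('wrist')[:,:,::-1]
togo((.6223,.0828,-.0247)); s=r.read_state(); print(s['gripper_width'],s['grip_force'],s['ft_force'])
cv2.imwrite("pics/w4.png",a)
E
```

```text
pos [0.6202 0.0826 0.0609] yaxis [ 1.     0.    -0.003] dp [0.02 0.23 8.56]
0.4337961309035431 50.34034252166748 [-0.66198044 -0.13487765  0.08073404]
```

View pics/w4.png

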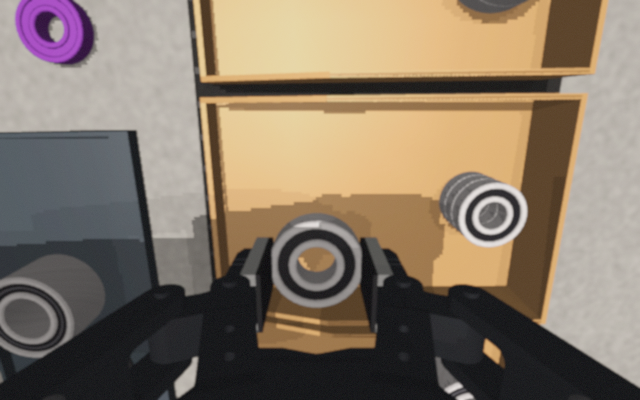

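The bearing is held squarely at (316,260) over the bin with the small sealed stock (493,212). I'll lower it.

Emit:
{"method": "send_rows", "body": {"rows": [{"dp": [0,0,3],"rotation": [0,0,0],"gripper": 3.4},{"dp": [0,0,5],"rotation": [0,0,0],"gripper": 3.4},{"dp": [0,0.1,7],"rotation": [0,0,0],"gripper": 3.4},{"dp": [0,0.1,7.8],"rotation": [0,0,0],"gripper": 3.4},{"dp": [0,0.1,8.2],"rotation": [0,0,0],"gripper": 3.4},{"dp": [0,0.1,8.2],"rotation": [0,0,0],"gripper": 3.4},{"dp": [0,0.1,8.2],"rotation": [0,0,0],"gripper": 3.4},{"dp": [0,0.1,8.2],"rotation": [0,0,0],"gripper": 3.4}]}}

```text
clock: 7.98
position: [0.6241, 0.0827, -0.0183]
ee_rot: [0.707, 0.707, 0.001, 0.001]
ft_force: [-0.1, -0.0, -0.3]
gripper_width: 0.431
grip_force: 50.4
```

Emit:
{"method": "send_rows", "body": {"rows": [{"dp": [0,0,0.1],"rotation": [0,0,0],"gripper": 3.4},{"dp": [0,0,0.2],"rotation": [0,0,0],"gripper": 3.4},{"dp": [0,0,0.3],"rotation": [0,0,0],"gripper": 3.4},{"dp": [0,0,0.3],"rotation": [0,0,0],"gripper": 3.4},{"dp": [0,0,0.3],"rotation": [0,0,0],"gripper": 3.4}]}}

```text
clock: 8.4
position: [0.6229, 0.0826, -0.0231]
ee_rot: [0.707, 0.707, -0.0, -0.0]
ft_force: [0.7, 0.7, -1.2]
gripper_width: 0.435
grip_force: 50.4
```

Emit:
{"method": "send_rows", "body": {"rows": [{"dp": [0,0,0.1],"rotation": [0,0,0],"gripper": 3.4},{"dp": [0,0,0.15],"rotation": [0,0,0],"gripper": 3.4},{"dp": [0,0,0.15],"rotation": [0,0,0],"gripper": 3.4},{"dp": [0,0,0.15],"rotation": [0,0,0],"gripper": 3.4},{"dp": [0,0,0.15],"rotation": [0,0,0],"gripper": 3.4}]}}

```text
clock: 8.82
position: [0.623, 0.0826, -0.0246]
ee_rot: [0.707, 0.707, 0.0, 0.0]
ft_force: [-0.5, 0.2, -0.2]
gripper_width: 0.44
grip_force: 50.5
```

Emit:
{"method": "send_rows", "body": {"rows": [{"dp": [0,0,0.05],"rotation": [0,0,0],"gripper": 3.4},{"dp": [0,0,0.1],"rotation": [0,0,0],"gripper": 3.4},{"dp": [0,0,0.1],"rotation": [0,0,0],"gripper": 3.4},{"dp": [0,0,0.1],"rotation": [0,0,0],"gripper": 3.4}]}}

```text
clock: 9.15
position: [0.623, 0.0826, -0.0246]
ee_rot: [0.707, 0.707, -0.0, -0.0]
ft_force: [-3.7, -0.1, 5.7]
gripper_width: 0.439
grip_force: 51.0
```

The bearing has touched down at the expected height. I'll release it, lift, and go to the taper.

Emit:
{"method": "send_rows", "body": {"rows": [{"dp": [0,0,0],"rotation": [0,0,0],"gripper": 4.4},{"dp": [0,0,0],"rotation": [0,0,0],"gripper": 5.2},{"dp": [0,0,0],"rotation": [0,0,0],"gripper": 5.2},{"dp": [0,0,0],"rotation": [0,0,0],"gripper": 5.2},{"dp": [0,0,-1],"rotation": [0,0,0],"gripper": 5.2},{"dp": [0,0,-3],"rotation": [0,0,0],"gripper": 5.2},{"dp": [0,0,-6],"rotation": [0,0,0],"gripper": 5.2},{"dp": [0,0,-10],"rotation": [0,0,0],"gripper": 5.2},{"dp": [0,0,-10],"rotation": [0,0,0],"gripper": 5.2},{"dp": [0,0,-10],"rotation": [0,0,0],"gripper": 5.2}]}}

```text
clock: 9.98
position: [0.626, 0.0827, 0.0794]
ee_rot: [0.707, 0.707, 0.003, 0.003]
ft_force: [0.9, 0.2, -0.0]
gripper_width: 0.608
grip_force: 0.0
```

Emit:
{"method": "send_rows", "body": {"rows": [{"dp": [-3,-2,0],"rotation": [0,0,0],"gripper": 6.6},{"dp": [-6.3,-4.3,0],"rotation": [0,0,0],"gripper": 6.6},{"dp": [-9.7,-6.6,0],"rotation": [0,0,0],"gripper": 6.6},{"dp": [-13,-8.9,0],"rotation": [0,0,0],"gripper": 6.6},{"dp": [-16.3,-11.2,0],"rotation": [0,0,0],"gripper": 6.6},{"dp": [-19.7,-13.4,0],"rotation": [0,0,0],"gripper": 6.6},{"dp": [-23,-15.6,0],"rotation": [0,0,0],"gripper": 6.6},{"dp": [-26,-17.8,0],"rotation": [0,0,0],"gripper": 6.6},{"dp": [-27.5,-18.7,0],"rotation": [0,0,0],"gripper": 6.6},{"dp": [-27.5,-18.7,3],"rotation": [0,0,0],"gripper": 6.6},{"dp": [-27.5,-18.7,6],"rotation": [0,0,0],"gripper": 6.6},{"dp": [-27.5,-18.7,6],"rotation": [0,0,0],"gripper": 6.6}]}}

```text
clock: 10.98
position: [0.4304, -0.1899, 0.0081]
ee_rot: [0.708, 0.707, -0.002, -0.006]
ft_force: [-1.8, 0.4, -1.0]
gripper_width: 0.775
grip_force: 0.0
```

```bash
python3 - <<'E'
from h import *
w=optics.camera_model('wrist'); a=optics.read_camera('wrist')[:,:,::-1]
togo((.4363,-.1925,-.030))
cv2.imwrite("pics/w5.png",a)
print([np.round(pix(w,(.4363+.019*np.cos(t),-.1925+.019*np.sin(t),.019)),0) for t in (0,1.57,3.14,4.71)])
b=optics.read_camera('top')[:,:,::-1];cv2.imwrite("pics/t5.png",b)
E
```

```text
pos [ 0.4321 -0.1905  0.0105] yaxis [ 1.    -0.001 -0.008] dp [-0.22  0.46  4.05]
[array([365., 244.]), array([328., 208.]), array([290., 244.]), array([327., 278.])]
```

View pics/w5.png

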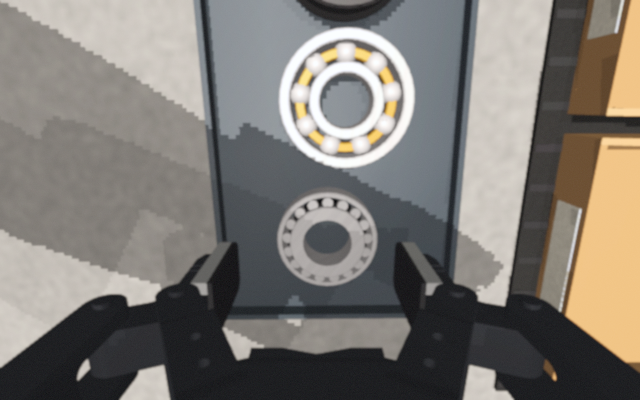

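The taper is centred between the open pads at (327,240), as predicted. The tip clearance to the tray lips is fine.

Emit:
{"method": "send_rows", "body": {"rows": [{"dp": [0.05,0,0],"rotation": [0,0,0],"gripper": 6.6},{"dp": [0.05,0,0],"rotation": [0,0,0],"gripper": 6.6},{"dp": [0.05,0,1.5],"rotation": [0,0,0],"gripper": 6.6},{"dp": [0.05,0,2.5],"rotation": [0,0,0],"gripper": 6.6},{"dp": [0.05,0,3.5],"rotation": [0,0,0],"gripper": 6.6},{"dp": [0.05,0,3.9],"rotation": [0,0,0],"gripper": 6.6},{"dp": [0.05,0,3.9],"rotation": [0,0,0],"gripper": 6.6},{"dp": [0.05,0,3.9],"rotation": [0,0,0],"gripper": 6.6}]}}

```text
clock: 11.75
position: [0.4359, -0.1918, -0.0246]
ee_rot: [0.707, 0.707, -0.0, -0.0]
ft_force: [0.2, -0.0, 0.1]
gripper_width: 0.769
grip_force: 0.0
```

Emit:
{"method": "send_rows", "body": {"rows": [{"dp": [0,0,0.3],"rotation": [0,0,0],"gripper": 6.6},{"dp": [0,0,0.45],"rotation": [0,0,0],"gripper": 6.6},{"dp": [0,0,0.45],"rotation": [0,0,0],"gripper": 6.6},{"dp": [0,0,0.45],"rotation": [0,0,0],"gripper": 4.4},{"dp": [0,0,0.45],"rotation": [0,0,0],"gripper": 4.4},{"dp": [0,0,0.45],"rotation": [0,0,0],"gripper": 4.4},{"dp": [0,0,0.45],"rotation": [0,0,0],"gripper": 4.4},{"dp": [0,0,0.45],"rotation": [0,0,0],"gripper": 4.4},{"dp": [0,0,0.45],"rotation": [0,0,0],"gripper": 4.4}]}}

```text
clock: 12.5
position: [0.4364, -0.1923, -0.0283]
ee_rot: [0.707, 0.707, 0.0, 0.0]
ft_force: [-0.8, 1.5, 5.7]
gripper_width: 0.578
grip_force: 52.0
```

Emit:
{"method": "send_rows", "body": {"rows": [{"dp": [0,0,-1],"rotation": [0,0,0],"gripper": 4.4},{"dp": [0,0,-3],"rotation": [0,0,0],"gripper": 4.4},{"dp": [0,0,-6],"rotation": [0,0,0],"gripper": 4.4},{"dp": [0,0,-9],"rotation": [0,0,0],"gripper": 4.4},{"dp": [-0.3,3,-9],"rotation": [0,0,0],"gripper": 4.4},{"dp": [-0.6,7,-9],"rotation": [0,0,0],"gripper": 4.4},{"dp": [-1,11,-9],"rotation": [0,0,0],"gripper": 4.4},{"dp": [-1.3,15,-9],"rotation": [0,0,0],"gripper": 4.4},{"dp": [-1.6,18,-9],"rotation": [0,0,0],"gripper": 4.4},{"dp": [-1.6,18.9,-9],"rotation": [0,0,0],"gripper": 4.4},{"dp": [-1.6,18.9,-9],"rotation": [0,0,0],"gripper": 4.4},{"dp": [-1.6,18.9,-9],"rotation": [0,0,0],"gripper": 4.4}]}}

```text
clock: 13.5
position: [0.624, -0.2075, 0.0601]
ee_rot: [0.707, 0.707, -0.001, -0.001]
ft_force: [-0.1, 0.1, -1.6]
gripper_width: 0.576
grip_force: 52.5
```

Emit:
{"method": "send_rows", "body": {"rows": [{"dp": [0,0,0],"rotation": [0,0,0],"gripper": 4.4},{"dp": [0,0,0],"rotation": [0,0,0],"gripper": 4.4},{"dp": [0,0,3],"rotation": [0,0,0],"gripper": 4.4},{"dp": [0,0,5],"rotation": [0,0,0],"gripper": 4.4},{"dp": [0,0,7],"rotation": [0,0,0],"gripper": 4.4},{"dp": [0,0,8],"rotation": [0,0,0],"gripper": 4.4},{"dp": [0,0,8.3],"rotation": [0,0,0],"gripper": 4.4},{"dp": [0,0,8.3],"rotation": [0,0,0],"gripper": 4.4},{"dp": [0,0,8.3],"rotation": [0,0,0],"gripper": 4.4},{"dp": [0,0,8.3],"rotation": [0,0,0],"gripper": 4.4}]}}

```text
clock: 14.33
position: [0.6262, -0.2085, -0.0201]
ee_rot: [0.707, 0.707, 0.001, 0.001]
ft_force: [0.2, -0.3, -2.3]
gripper_width: 0.578
grip_force: 52.6
```

Emit:
{"method": "send_rows", "body": {"rows": [{"dp": [0,0,0.1],"rotation": [0,0,0],"gripper": 4.4},{"dp": [0,0,0.2],"rotation": [0,0,0],"gripper": 4.4},{"dp": [0,0,0.3],"rotation": [0,0,0],"gripper": 4.4},{"dp": [0,0,0.35],"rotation": [0,0,0],"gripper": 4.4},{"dp": [0,0,0.35],"rotation": [0,0,0],"gripper": 4.4},{"dp": [0,0,0.35],"rotation": [0,0,0],"gripper": 4.4}]}}

```text
clock: 14.83
position: [0.6252, -0.208, -0.0252]
ee_rot: [0.707, 0.707, 0.0, 0.0]
ft_force: [-0.5, 0.4, 0.6]
gripper_width: 0.577
grip_force: 52.8
```

Emit:
{"method": "send_rows", "body": {"rows": [{"dp": [0,0,0.05],"rotation": [0,0,0],"gripper": 4.4},{"dp": [0,0,0.1],"rotation": [0,0,0],"gripper": 4.4},{"dp": [0,0,0.1],"rotation": [0,0,0],"gripper": 4.4},{"dp": [0,0,0.1],"rotation": [0,0,0],"gripper": 4.4}]}}

```text
clock: 15.17
position: [0.6251, -0.208, -0.0253]
ee_rot: [0.707, 0.707, -0.0, -0.0]
ft_force: [-2.9, 0.9, 5.7]
gripper_width: 0.577
grip_force: 53.4
```

Emit:
{"method": "send_rows", "body": {"rows": [{"dp": [0,0,0],"rotation": [0,0,0],"gripper": 5.6},{"dp": [0,0,0],"rotation": [0,0,0],"gripper": 6.3},{"dp": [0,0,0],"rotation": [0,0,0],"gripper": 6.3},{"dp": [0,0,0],"rotation": [0,0,0],"gripper": 6.3},{"dp": [0,0,-1],"rotation": [0,0,0],"gripper": 6.3},{"dp": [0,0,-3],"rotation": [0,0,0],"gripper": 6.3},{"dp": [0,0,-6],"rotation": [0,0,0],"gripper": 6.3},{"dp": [0,0,-10],"rotation": [0,0,0],"gripper": 6.3},{"dp": [0,0,-10],"rotation": [0,0,0],"gripper": 6.3}]}}

```text
clock: 15.92
position: [0.6305, -0.2102, 0.0838]
ee_rot: [0.707, 0.707, 0.003, 0.007]
ft_force: [1.0, 0.1, 1.6]
gripper_width: 0.737
grip_force: 0.0
```

Emit:
{"method": "send_rows", "body": {"rows": [{"dp": [0,0,0],"rotation": [0,0,0],"gripper": 7.6},{"dp": [1.7,-3.6,0],"rotation": [0,0,0],"gripper": 7.6},{"dp": [3.4,-7.3,0],"rotation": [0,0,0],"gripper": 7.6},{"dp": [5.1,-11,0],"rotation": [0,0,0],"gripper": 7.6},{"dp": [6.8,-14.6,0],"rotation": [0,0,0],"gripper": 7.6},{"dp": [8.5,-18.2,0],"rotation": [0,0,0],"gripper": 7.6},{"dp": [8.5,-18.2,2],"rotation": [0,0,0],"gripper": 7.6},{"dp": [8.5,-18.2,5],"rotation": [0,0,0],"gripper": 7.6},{"dp": [8.5,-18.2,6],"rotation": [0,0,0],"gripper": 7.6},{"dp": [8.5,-18.2,6],"rotation": [0,0,0],"gripper": 7.6},{"dp": [8.5,-18.2,6],"rotation": [0,0,0],"gripper": 7.6},{"dp": [8.5,-18.2,6],"rotation": [0,0,0],"gripper": 7.6}]}}

```text
clock: 16.92
position: [0.4439, -0.1234, 0.0142]
ee_rot: [0.707, 0.707, 0.0, 0.0]
ft_force: [0.4, -0.6, 1.1]
gripper_width: 0.889
grip_force: 0.0
```

```bash
python3 - <<'E'
from h import *
w=optics.camera_model('wrist'); a=optics.read_camera('wrist')[:,:,::-1]
togo((.4439,-.123,-.028))
cv2.imwrite("pics/w6.png",a)
print([np.round(pix(w,(.4439+.031*np.cos(t),-.123+.031*np.sin(t),.02)),0) for t in (0,1.57,3.14,4.71)])
E
```

```text
pos [ 0.4442 -0.1235  0.0145] yaxis [1.    0.    0.001] dp [ 0.05 -0.04  4.25]
[array([376., 235.]), array([316., 177.]), array([257., 235.]), array([316., 288.])]
```

View pics/w6.png

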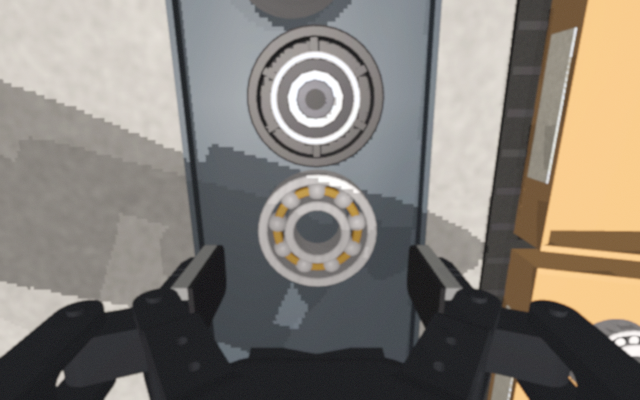

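The large bearing sits at (318,229), 1–2 mm off the prediction, with the pads well clear on both sides.

Emit:
{"method": "send_rows", "body": {"rows": [{"dp": [0.15,0.05,1],"rotation": [0,0,0],"gripper": 7.6},{"dp": [0.15,0.05,2],"rotation": [0,0,0],"gripper": 7.6},{"dp": [0.15,0.05,3],"rotation": [0,0,0],"gripper": 7.6},{"dp": [0.15,0.05,3.8],"rotation": [0,0,0],"gripper": 7.6},{"dp": [0.15,0.05,4.2],"rotation": [0,0,0],"gripper": 7.6},{"dp": [0.15,0.05,4.2],"rotation": [0,0,0],"gripper": 7.6},{"dp": [0.15,0.05,4.2],"rotation": [0,0,0],"gripper": 7.6}]}}

```text
clock: 17.55
position: [0.4431, -0.1213, -0.0291]
ee_rot: [0.707, 0.707, -0.0, -0.001]
ft_force: [0.2, 0.2, 0.2]
gripper_width: 0.891
grip_force: 0.0
```

Emit:
{"method": "send_rows", "body": {"rows": [{"dp": [0,0,0],"rotation": [0,0,0],"gripper": 5.4},{"dp": [0,0,0],"rotation": [0,0,0],"gripper": 5.4},{"dp": [0,0,0],"rotation": [0,0,0],"gripper": 5.4},{"dp": [0,0,0],"rotation": [0,0,0],"gripper": 5.4},{"dp": [0,0,0],"rotation": [0,0,0],"gripper": 5.4},{"dp": [0,0,0],"rotation": [0,0,0],"gripper": 5.4},{"dp": [0,0,0],"rotation": [0,0,0],"gripper": 5.4}], "newtons": 55}}

```text
clock: 18.13
position: [0.4445, -0.1219, -0.0274]
ee_rot: [0.707, 0.707, 0.0, 0.001]
ft_force: [-0.2, 0.8, 5.6]
gripper_width: 0.695
grip_force: 60.1
```

Emit:
{"method": "send_rows", "body": {"rows": [{"dp": [0,0,-1],"rotation": [0,0,0],"gripper": 5.4},{"dp": [0,0,-3],"rotation": [0,0,0],"gripper": 5.4},{"dp": [0,0,-6],"rotation": [0,0,0],"gripper": 5.4},{"dp": [0,0,-9],"rotation": [0,0,0],"gripper": 5.4},{"dp": [2.5,1.25,-9],"rotation": [0,0,0],"gripper": 5.4},{"dp": [6,3,-9],"rotation": [0,0,0],"gripper": 5.4},{"dp": [9.5,4.75,-9],"rotation": [0,0,0],"gripper": 5.4},{"dp": [13,6.5,-9],"rotation": [0,0,0],"gripper": 5.4},{"dp": [16.5,8.25,-9],"rotation": [0,0,0],"gripper": 5.4},{"dp": [20,10,-9],"rotation": [0,0,0],"gripper": 5.4},{"dp": [23.5,11.75,-9],"rotation": [0,0,0],"gripper": 5.4},{"dp": [26,13,-9],"rotation": [0,0,0],"gripper": 5.4}]}}

```text
clock: 19.13
position: [0.5736, 0.1414, 0.0611]
ee_rot: [0.707, 0.708, -0.0, -0.0]
ft_force: [0.5, -0.6, -2.3]
gripper_width: 0.697
grip_force: 60.0
```

Emit:
{"method": "send_rows", "body": {"rows": [{"dp": [3.5,1.8,0],"rotation": [0,0,0],"gripper": 5.4},{"dp": [7,3.5,0],"rotation": [0,0,0],"gripper": 5.4},{"dp": [9,4.6,0],"rotation": [0,0,0],"gripper": 5.4},{"dp": [9,4.6,0],"rotation": [0,0,0],"gripper": 5.4},{"dp": [9,4.6,0],"rotation": [0,0,0],"gripper": 5.4},{"dp": [9,4.6,2],"rotation": [0,0,0],"gripper": 5.4},{"dp": [9,4.6,4],"rotation": [0,0,0],"gripper": 5.4},{"dp": [9,4.6,4],"rotation": [0,0,0],"gripper": 5.4},{"dp": [9,4.6,4],"rotation": [0,0,0],"gripper": 5.4},{"dp": [9,4.6,4],"rotation": [0,0,0],"gripper": 5.4}]}}

```text
clock: 19.97
position: [0.6194, 0.2278, 0.0221]
ee_rot: [0.707, 0.707, 0.0, 0.0]
ft_force: [0.1, -1.0, -1.5]
gripper_width: 0.7
grip_force: 60.0
```

Target contact is at about -0.0245 (4.65 cm lower).

Emit:
{"method": "send_rows", "body": {"rows": [{"dp": [0,0.1,1.5],"rotation": [0,0,0],"gripper": 5.4},{"dp": [0,0.1,3],"rotation": [0,0,0],"gripper": 5.4},{"dp": [0,0.1,4],"rotation": [0,0,0],"gripper": 5.4},{"dp": [0,0.1,4.4],"rotation": [0,0,0],"gripper": 5.4},{"dp": [0,0.1,4.5],"rotation": [0,0,0],"gripper": 5.4},{"dp": [0,0.1,4.6],"rotation": [0,0,0],"gripper": 5.4},{"dp": [0,0.1,4.6],"rotation": [0,0,0],"gripper": 5.4},{"dp": [0,0.1,4.6],"rotation": [0,0,0],"gripper": 5.4}]}}

```text
clock: 20.63
position: [0.6203, 0.2286, -0.0244]
ee_rot: [0.707, 0.707, -0.0, -0.0]
ft_force: [-3.1, -1.1, 3.8]
gripper_width: 0.695
grip_force: 60.5
```

Emit:
{"method": "send_rows", "body": {"rows": [{"dp": [0,0,0.05],"rotation": [0,0,0],"gripper": 5.4},{"dp": [0,0,0.1],"rotation": [0,0,0],"gripper": 5.4},{"dp": [0,0,0.1],"rotation": [0,0,0],"gripper": 5.4},{"dp": [0,0,0.1],"rotation": [0,0,0],"gripper": 5.4}]}}

```text
clock: 20.97
position: [0.6203, 0.2286, -0.0244]
ee_rot: [0.707, 0.707, -0.0, -0.0]
ft_force: [-6.3, -1.7, 7.5]
gripper_width: 0.695
grip_force: 61.4
```

Emit:
{"method": "send_rows", "body": {"rows": [{"dp": [0,0,-0.05],"rotation": [0,0,0],"gripper": 6.4},{"dp": [0,0,-0.05],"rotation": [0,0,0],"gripper": 7.2},{"dp": [0,0,-0.05],"rotation": [0,0,0],"gripper": 7.2},{"dp": [0,0,-0.05],"rotation": [0,0,0],"gripper": 7.2},{"dp": [0,0,-1],"rotation": [0,0,0],"gripper": 7.2},{"dp": [0,0,-3],"rotation": [0,0,0],"gripper": 7.2},{"dp": [0,0,-6],"rotation": [0,0,0],"gripper": 7.2},{"dp": [0,0,-10],"rotation": [0,0,0],"gripper": 7.2},{"dp": [0,0,-10],"rotation": [0,0,0],"gripper": 7.2},{"dp": [0,0,-10],"rotation": [0,0,0],"gripper": 7.2}]}}

```text
clock: 21.8
position: [0.6234, 0.2294, 0.0795]
ee_rot: [0.707, 0.707, 0.004, 0.002]
ft_force: [0.3, 0.0, -0.1]
gripper_width: 0.841
grip_force: 0.0
```

Emit:
{"method": "send_rows", "body": {"rows": [{"dp": [-1.5,-1.3,0],"rotation": [0,0,0],"gripper": 7.6},{"dp": [-4.2,-3.7,0],"rotation": [0,0,0],"gripper": 7.6},{"dp": [-7,-6.1,0],"rotation": [0,0,0],"gripper": 7.6},{"dp": [-9.8,-8.5,0],"rotation": [0,0,0],"gripper": 7.6},{"dp": [-12.6,-11,0],"rotation": [0,0,0],"gripper": 7.6},{"dp": [-15.4,-13.4,0],"rotation": [0,0,0],"gripper": 7.6},{"dp": [-18.2,-15.8,0],"rotation": [0,0,0],"gripper": 7.6},{"dp": [-21,-18.3,0],"rotation": [0,0,0],"gripper": 7.6},{"dp": [-21.6,-18.8,0],"rotation": [0,0,0],"gripper": 7.6},{"dp": [-21.6,-18.8,2],"rotation": [0,0,0],"gripper": 7.6},{"dp": [-21.6,-18.8,4.5],"rotation": [0,0,0],"gripper": 7.6},{"dp": [-21.6,-18.8,4.5],"rotation": [0,0,0],"gripper": 7.6}]}}

```text
clock: 22.8
position: [0.428, 0.0128, 0.0246]
ee_rot: [0.707, 0.707, -0.003, -0.004]
ft_force: [-1.6, 0.6, -0.6]
gripper_width: 0.89
grip_force: 0.0
```

Emit:
{"method": "send_rows", "body": {"rows": [{"dp": [0,0,0],"rotation": [0,0,0],"gripper": 7.6},{"dp": [0,0,0],"rotation": [0,0,0],"gripper": 7.6},{"dp": [0,0,0],"rotation": [0,0,0],"gripper": 7.6}]}}

```text
clock: 23.05
position: [0.4336, 0.0127, 0.0307]
ee_rot: [0.707, 0.707, 0.001, 0.001]
ft_force: [-0.2, 0.1, -0.2]
gripper_width: 0.89
grip_force: 0.0
```

```bash
python3 - <<'E'
from h import *
w=optics.camera_model('wrist'); a=optics.read_camera('wrist')[:,:,::-1]
togo((.4324,.0125,-.024))
cv2.imwrite("pics/w7.png",a)
print([np.round(pix(w,(.4324+.03*np.cos(t),.0125+.03*np.sin(t),.04)),0) for t in (0,1.57,3.14,4.71)])
E
```

```text
pos [0.4337 0.0127 0.0308] yaxis [1.    0.001 0.002] dp [-0.02 -0.14  5.48]
[array([372., 239.]), array([314., 181.]), array([255., 239.]), array([314., 291.])]
```

View pics/w7.png

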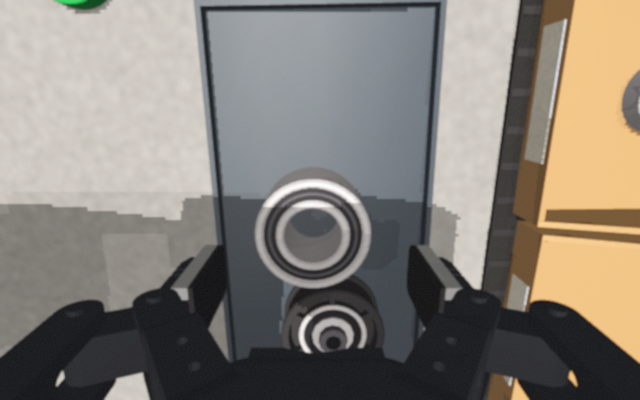

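The wheel bearing's top ring is at (313,234), matching the prediction. I'll descend.

Emit:
{"method": "send_rows", "body": {"rows": [{"dp": [0,-0.1,1],"rotation": [0,0,0],"gripper": 7.2},{"dp": [0,-0.1,2],"rotation": [0,0,0],"gripper": 7.2},{"dp": [0,-0.1,3],"rotation": [0,0,0],"gripper": 7.2},{"dp": [0,-0.1,4],"rotation": [0,0,0],"gripper": 7.2},{"dp": [0,-0.1,5],"rotation": [0,0,0],"gripper": 7.2},{"dp": [0,-0.1,5.3],"rotation": [0,0,0],"gripper": 7.2},{"dp": [0,-0.1,5.3],"rotation": [0,0,0],"gripper": 7.2},{"dp": [0,-0.1,5.3],"rotation": [0,0,0],"gripper": 7.2}]}}

```text
clock: 23.77
position: [0.4313, 0.0126, -0.0239]
ee_rot: [0.707, 0.707, -0.0, -0.0]
ft_force: [0.6, 0.1, -0.4]
gripper_width: 0.844
grip_force: 0.0
```

Emit:
{"method": "send_rows", "body": {"rows": [{"dp": [0,0,0],"rotation": [0,0,0],"gripper": 5.2},{"dp": [0,0,0],"rotation": [0,0,0],"gripper": 5.2},{"dp": [0,0,0],"rotation": [0,0,0],"gripper": 5.2},{"dp": [0,0,0],"rotation": [0,0,0],"gripper": 5.2},{"dp": [0,0,0],"rotation": [0,0,0],"gripper": 5.2},{"dp": [0,0,0],"rotation": [0,0,0],"gripper": 5.2},{"dp": [0,0,0],"rotation": [0,0,0],"gripper": 5.2}], "newtons": 70}}

```text
clock: 24.35
position: [0.4324, 0.0125, -0.0226]
ee_rot: [0.707, 0.707, 0.001, 0.001]
ft_force: [-1.1, -0.7, 5.1]
gripper_width: 0.685
grip_force: 76.1
```

Emit:
{"method": "send_rows", "body": {"rows": [{"dp": [0,0,-1],"rotation": [0,0,0],"gripper": 5.2},{"dp": [0,0,-3],"rotation": [0,0,0],"gripper": 5.2},{"dp": [0,0,-6],"rotation": [0,0,0],"gripper": 5.2},{"dp": [0,0,-9],"rotation": [0,0,0],"gripper": 5.2},{"dp": [-0.8,2,-9],"rotation": [0,0,0],"gripper": 5.2},{"dp": [-2.2,5.5,-9],"rotation": [0,0,0],"gripper": 5.2},{"dp": [-3.6,9,-9],"rotation": [0,0,0],"gripper": 5.2},{"dp": [-5,12.5,-9],"rotation": [0,0,0],"gripper": 5.2},{"dp": [-6.4,16,-9],"rotation": [0,0,0],"gripper": 5.2},{"dp": [-7.2,18.2,-9],"rotation": [0,0,0],"gripper": 5.2},{"dp": [-7.6,19.2,-9],"rotation": [0,0,0],"gripper": 5.2},{"dp": [-7.6,19.2,-9],"rotation": [0,0,0],"gripper": 5.2}]}}

```text
clock: 25.35
position: [0.6242, -0.0641, 0.0656]
ee_rot: [0.707, 0.707, -0.0, -0.001]
ft_force: [-0.3, 0.0, -4.1]
gripper_width: 0.685
grip_force: 76.4
```

Emit:
{"method": "send_rows", "body": {"rows": [{"dp": [0,0,0],"rotation": [0,0,0],"gripper": 5.2},{"dp": [0,0,0],"rotation": [0,0,0],"gripper": 5.2},{"dp": [0,0,2],"rotation": [0,0,0],"gripper": 5.2},{"dp": [0,0,4],"rotation": [0,0,0],"gripper": 5.2},{"dp": [0,0,6],"rotation": [0,0,0],"gripper": 5.2},{"dp": [0,0,7.5],"rotation": [0,0,0],"gripper": 5.2},{"dp": [0,0,8.2],"rotation": [0,0,0],"gripper": 5.2},{"dp": [0,0,8.2],"rotation": [0,0,0],"gripper": 5.2},{"dp": [0,0,8.2],"rotation": [0,0,0],"gripper": 5.2},{"dp": [0,0,8.2],"rotation": [0,0,0],"gripper": 5.2}]}}

```text
clock: 26.18
position: [0.6245, -0.0636, -0.014]
ee_rot: [0.707, 0.707, 0.001, 0.001]
ft_force: [0.3, 0.3, -3.2]
gripper_width: 0.682
grip_force: 76.6
```

Contact is expected at -0.0196.

Emit:
{"method": "send_rows", "body": {"rows": [{"dp": [0,0,0.2],"rotation": [0,0,0],"gripper": 5.2},{"dp": [0,0,0.3],"rotation": [0,0,0],"gripper": 5.2},{"dp": [0,0,0.4],"rotation": [0,0,0],"gripper": 5.2},{"dp": [0,0,0.5],"rotation": [0,0,0],"gripper": 5.2},{"dp": [0,0,0.5],"rotation": [0,0,0],"gripper": 5.2},{"dp": [0,0,0.5],"rotation": [0,0,0],"gripper": 5.2},{"dp": [0,0,0.5],"rotation": [0,0,0],"gripper": 5.2}]}}

```text
clock: 26.77
position: [0.6239, -0.0635, -0.0196]
ee_rot: [0.707, 0.707, 0.0, 0.0]
ft_force: [-3.5, -0.3, 4.4]
gripper_width: 0.684
grip_force: 77.4
```

Emit:
{"method": "send_rows", "body": {"rows": [{"dp": [0,0,0],"rotation": [0,0,0],"gripper": 6.4},{"dp": [0,0,0],"rotation": [0,0,0],"gripper": 7.2},{"dp": [0,0,0],"rotation": [0,0,0],"gripper": 7.2},{"dp": [0,0,0],"rotation": [0,0,0],"gripper": 7.2},{"dp": [0,0,-1],"rotation": [0,0,0],"gripper": 7.2},{"dp": [0,0,-3],"rotation": [0,0,0],"gripper": 7.2},{"dp": [0,0,-6],"rotation": [0,0,0],"gripper": 7.2},{"dp": [0,0,-10],"rotation": [0,0,0],"gripper": 7.2},{"dp": [0,0,-14],"rotation": [0,0,0],"gripper": 7.2},{"dp": [0,-4,-16],"rotation": [0,0,0],"gripper": 7.2},{"dp": [0,-8,-16],"rotation": [0,0,0],"gripper": 7.2},{"dp": [0,-12,-16],"rotation": [0,0,0],"gripper": 7.2}]}}

```text
clock: 27.77
position: [0.5041, -0.0638, 0.1429]
ee_rot: [0.707, 0.707, 0.001, 0.002]
ft_force: [-0.3, -0.6, 0.6]
gripper_width: 0.842
grip_force: 0.0
```

Emit:
{"method": "send_rows", "body": {"rows": [{"dp": [0,-4,0],"rotation": [0,0,0],"gripper": 7.2},{"dp": [0,-8,0],"rotation": [0,0,0],"gripper": 7.2},{"dp": [0,-11,0],"rotation": [0,0,0],"gripper": 7.2},{"dp": [0,-11,0],"rotation": [0,0,0],"gripper": 7.2},{"dp": [0,-11,0],"rotation": [0,0,0],"gripper": 7.2}]}}

```text
clock: 28.18
position: [0.3929, -0.0635, 0.1402]
ee_rot: [0.707, 0.707, 0.001, 0.001]
ft_force: [1.3, -0.4, -0.4]
gripper_width: 0.841
grip_force: 0.0
```

```bash
python3 - <<'E'
from h import *
a=optics.read_camera('top')[:,:,::-1]; b=optics.read_camera('scene')[:,:,::-1]
A=cv2.resize(a[65:240,168:426],None,fx=3,fy=3,interpolation=cv2.INTER_CUBIC)
cv2.imwrite("pics/t8.png",A)
cv2.imwrite("pics/s8.png",cv2.resize(b[140:400,150:480],None,fx=2.3,fy=2.3,interpolation=cv2.INTER_CUBIC))
E
```

```text
(no output)
```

View pics/t8.png

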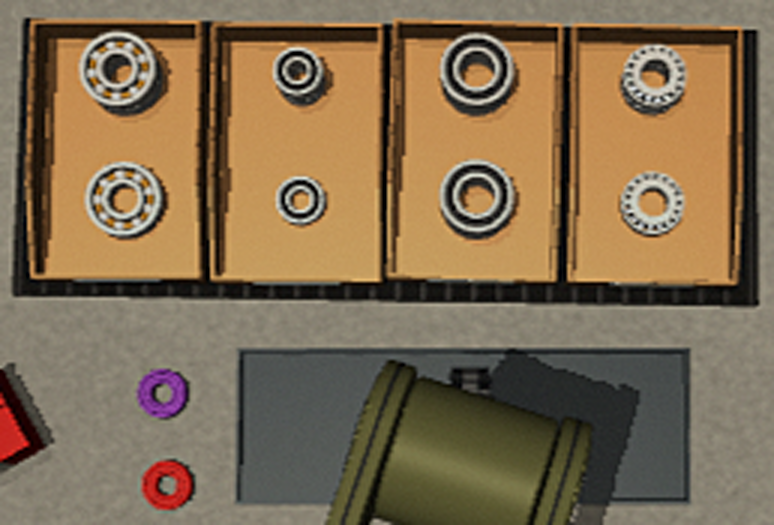

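View pics/s8.png

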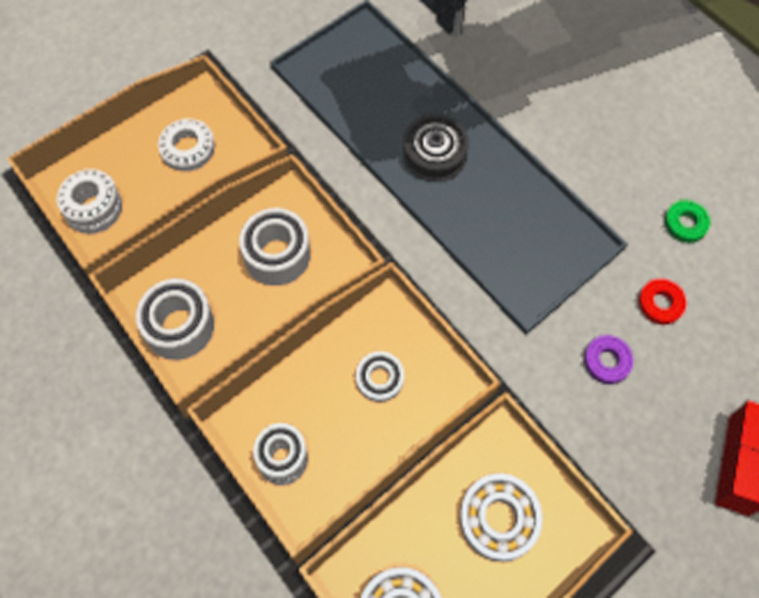

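All four bearings lie flat in front of matching stock: top-crop pixels large (125,200), small (301,200), wheel (478,199) and taper (652,203). In the scene crop the pulley (436,147) is still in the tray. I'm handing the job in.

```bash
python3 -c "
from station import r
print(r.close_job())"
```

```text
the job is handed in; nothing more can be done
None
```

All four bearings were set down flat, right way up, in front of the matching stock in their bins, with the pulley and oil filter not moved; the job was handed in at about 28 s of the 96 s limit.

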